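# Shift the microscope stand's selector into its third slot

### The job

Set the microscope's vibration-isolation stand to its third setting: with your fingertips, push the knob of the gated selector lever out of the left lane, across the passage of the H-shaped gate to the right lane, then forward, away from the robot, fully home into the third slot (far right), and move clear. Only push the lever, never pull its spring-loaded knob up; do not touch the microscope, and leave the jar, steel puck, screwdriver and sample case where they stand.

Things in the scene. Friction and masses are not known exactly. Their poses are not given: they have to be found in the camera images.
- console: Fixed grey selector box, 170 x 150 mm, 80 mm tall; origin at the centre of its underside on the table, x axis forward (away from the robot, turned up to 0.35 rad), y axis left. The lever, an upright 10 mm steel rod, tilts like a gearstick about a pivot 12 mm above this origin. It stays where it is left; a push of 1 to 4 N at the knob moves it.
- gate (a point): Centre of the H-shaped cut-out in the console's aluminium top plate, 80 mm above the table, axes as the console's. Two lanes along x, 17.5 mm wide, 60 mm long, centred at y = +16.75 mm (left) and -16.75 mm (right), joined at x = 0 by a passage 18 mm wide. The plate's edges guide the rod. Slots: first far left, second near left, third far right, fourth near right.
- slot3 (a point): Far end of the third slot (far right), on the top face of the plate: 30 mm forward and 16.75 mm right of the gate's centre.
- knob_centre (a point): Centre of the lever's black knob, an upright cylinder 32 mm in diameter, 40 mm tall, tilting with the lever, 130 mm from the pivot: about 142 mm above the table when upright, 130 mm when leaning into a slot; its underside is at least 25 mm above the plate. z axis up along the lever. It starts anywhere along the left lane, at either end or between.
- forward (a joint): Tilt of the lever along the lanes, rad: 0 in the cross passage, positive forward (+x of the console); stops at +0.32 fully home in the far slots (first, third) and -0.32 in the near slots (second, fourth). The rod can cross over when within about 0.05 of 0. The knob moves about 130 mm per rad, so some 42 mm from the passage to home.
- across (a joint): Tilt of the lever across the lanes, rad: about -0.25 in the left lane, 0 midway, about +0.25 in the right lane (knob 33 mm to the right of the middle); some 0.05 of play either side.
- lift (a joint): How far the knob is pulled up along the lever against its return spring, m: 0 at rest, at most 0.012; needs about 7 N to leave 0. It should stay at rest.
- microscope: Fixed orange and black desktop microscope on a dark granite plate on feet, 340 x 300 mm and 210 mm tall together, left of the console; origin at the centre of its underside. Not to be touched.
- jar: Loose lidded jar, 44 mm in diameter, 55 mm tall, standing left of the console; origin at the centre of its underside. Leave it.
- puck: Loose steel specimen puck, 28 mm in diameter, 22 mm tall, standing right of the console; origin at the centre of its underside. Leave it.
- driver: Loose screwdriver, 150 mm long, lying right of the console beyond the puck; origin under its middle. Leave it.
- case: Loose flat sample case, 55 x 85 mm and 28 mm tall, on the table beyond the console; origin at the centre of its underside. Leave it.
Mind the look-alikes: they are no part of the job. Of the things that look like the console, the smallest one is meant.

How it is judged:
By the outcome, as a careful person would: the job done as asked, in the order asked, and still so for the second after the job is handed in, with the robot touching nothing.
It also fails if it takes over 51 s, if anything falls off the work surface, if the arm or the gripper's body presses on something with over 40 N, if the wrist force passes 120 N, or if a joint passes its speed limit or range.

### The arm

A 6-joint arm with a two-finger parallel gripper is mounted at the origin on the work surface. World frame = base frame: x ahead of the robot, y to its left, z up, the work surface at z = 0. Lengths are in mm, angles in rad, forces in N, time in s.
With the tool pointing down it reaches from about 375 to 900 mm from the base axis. Payload 3.1 kg.
Tool frame: the origin (TCP) lies midway between the tips of the shut fingers; the grasp point (between the pads) lies 19 mm behind it (manip.grip_point_offset is the distance from the TCP to the grasp point, in mm); z points along the fingers, y is the direction in which the jaws open and shut (so a half turn about z gives the same grasp; the last joint's range is limited). The gripper opens to 87 mm and grips with 3 to 60 N. Pads are 19 mm wide; open, the fingers measure 117 mm over their backs; the gripper's body (75 mm by 190 mm) begins 51 mm behind the grasp point.
Start: joints at [0.982, 0.527, 1.433, -0, 1.181, -0.178], TCP at [249.547, 572.995, 222.548] pointing down, gripper open.
Joint ranges: [-3.08, 3.08], [-0.75, 2.2], [0.22, 2.44], [-1.43, 4.57], [0, 2.65], [-2.85, 2.85]. Speed limits (rad/s): [2.79, 2.79, 3.14, 3.14, 3.14, 3.14].

### API

Orientations are given as a rotation vector (axis times angle).
In Python, from bench import manip, cams gives the robot as it stands.
- The arm moves only by the tool jog_arm, never from a script. Its argument "plan" is a list of rows, each an object of numbers: "tx", "ty", "tz": the shift along the tool's x, y, z in mm; "roll": the turn about the tool's z in rad; "claw": the gripper's target within -1 to 1 (fully open at 1, half-way at 0, shut at -1). A call has exactly 8 rows; each row shifts and turns the commanded pose from where the row before left it, along the tool's axes as they then stand; what a row does not reach is not made up. A row lasts 1/8 s, in which the tool goes at most 62.5 mm and 10.7 degrees, less where a joint would pass 70% of its speed; a pose out of reach is approached as far as the arm can. A call with a gripper value outside its range is refused whole. The fingers move at their own pace and stop on an object; "squeeze" is the grip in N (left out, the last holds). Time passes only in rows, so rows that do not move let the fingers close, or fill a call up. It gives the time, the measured TCP pose, the force and the opening at its end, in the units of the state.
- manip.state(): the state, without advancing time (a new reading comes with each control period).
- cams.grab_frame(name): name is "scene" or "top" or "wrist"; returns the picture (400x640x3 uint8, red, green, blue); there is no depth.
- cams.camera_info(name): a dict with "camera_matrix" (3x3 intrinsics, pixels), "dist_coeffs" ([k1, k2, p1, p2, k3] as OpenCV has them; the pictures are not rectified), "xyz" and "rotation" of the camera in the world. Camera axes: x right, y up, looking along -z (the intrinsics and any distortion apply to the point x, -y, -z); pixel columns grow to the right and rows downward; lengths in mm; the calibration is good to about 2 mm. A picture is of the moment at which its call begins: read the wrist's pose just before it. camera_info takes no time and is no camera call; for the wrist camera it gives the pose at the moment of the call.
- manip.finish_job(): hands the job in, once; it reports no verdict.
The state is a dict: "time": time; "qpos": joint angles; "dq": joint speeds; "tau": joint torques, N m; "tcp_pos": TCP position; "tool_rot": TCP orientation; "contact_force": force on the tool from outside, world axes, zero at the start; "ft_torque": the same for the moment, N m; "opening": finger opening in mm.
Only numpy, scipy, OpenCV 4.12 (cv2) and the standard library are available. Lean on these libraries where they do the work, as an engineer would, in place of code of your own. Each camera call takes 0.05 s, during which the arm holds its last target.

## Working session

There is one attempt and no reset: what is moved stays moved. The work goes in short steps, Python scripts to look and compute and a tool call to move; the robot and the scene stay as the last step left them, time stands still between calls to the robot, and variables do not carry over. Pictures are saved under pics/ and viewed, and the job is handed in when it is done.

Besides the shell and the picture viewer there is one more tool, called after "Call:" as a command line: name --argument value ..., lists and objects as JSON in quotes. jog_arm: Moves the arm, as the interface text tells. Its arguments: {"type":"object","properties":{"plan":{"type":"array","items":{"type":"object","properties":{"tx":{"type":"number"},"ty":{"type":"number"},"tz":{"type":"number"},"roll":{"type":"number"},"claw":{"type":"number"}}}},"squeeze":{"type":"number"}},"required":["plan"]}

```bash
ls; mkdir -p pics; python3 - <<'E'
from bench import manip, cams
import cv2
s=manip.state(); print(s)
for n in ("scene","top","wrist"):
    i=cams.camera_info(n); print(n,i)
    cv2.imwrite(f"pics/{n}0.png",cams.grab_frame(n)[:,:,::-1])
E
```

```text
pics
{'time': 0.0, 'qpos': array([ 9.81476297e-01,  5.28454354e-01,  1.43388522e+00, -3.31043274e-05,
        1.18136323e+00, -1.78492720e-01]), 'dq': array([ 7.39903602e-04, -1.47335472e-03, -2.98531011e-04, -1.43505638e-03,
        4.45785194e-05, -2.78337868e-04]), 'tau': array([-1.38964402e-03, -4.40049469e+01, -1.76588380e+01,  6.31736079e-02,
        5.82755136e-02, -1.60898462e-04]), 'tcp_pos': array([249.17838872, 572.39957113, 221.5843036 ]), 'tool_rot': array([-0.64062226, -3.07480259,  0.0030906 ]), 'contact_force': array([ 0.76401166,  0.08833317, -0.1319419 ]), 'ft_torque': array([-0.04962594, -0.02813029,  0.05296948]), 'opening': 86.86045603979728}
scene {'camera_matrix': array([[370.04052487,   0.        , 317.46860275],
       [  0.        , 370.04052487, 197.0624981 ],
       [  0.        ,   0.        ,   1.        ]]), 'dist_coeffs': array([-0.00820283,  0.        ,  0.        ,  0.        ,  0.        ]), 'xyz': array([950.01868144, 526.11601533, 972.21065873]), 'rotation': array([0.31020576, 0.66771974, 2.16455083])}
top {'camera_matrix': array([[428.48245568,   0.        , 321.75438288],
       [  0.        , 428.48245568, 191.82746266],
       [  0.        ,   0.        ,   1.        ]]), 'dist_coeffs': array([-0.03534167,  0.        ,  0.        ,  0.        ,  0.        ]), 'xyz': array([ 359.22216381,  153.5538116 , 1256.13388483]), 'rotation': array([ 0.11735985, -0.1072508 , -1.58379648])}
wrist {'camera_matrix': array([[286.291625  ,   0.        , 323.11850216],
       [  0.        , 286.291625  , 199.37091457],
       [  0.        ,   0.        ,   1.        ]]), 'dist_coeffs': array([-0.03926069,  0.        ,  0.        ,  0.        ,  0.        ]), 'xyz': array([172.86148136, 605.34811526, 383.79842631]), 'rotation': array([-0.27076881, -0.17486703,  1.15009092])}
```

View pics/scene0.png

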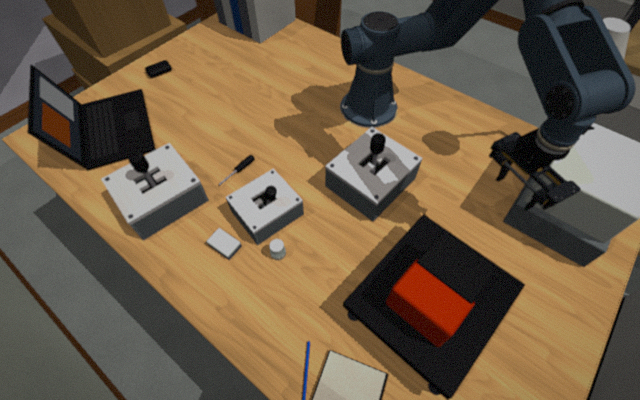

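View pics/top0.png

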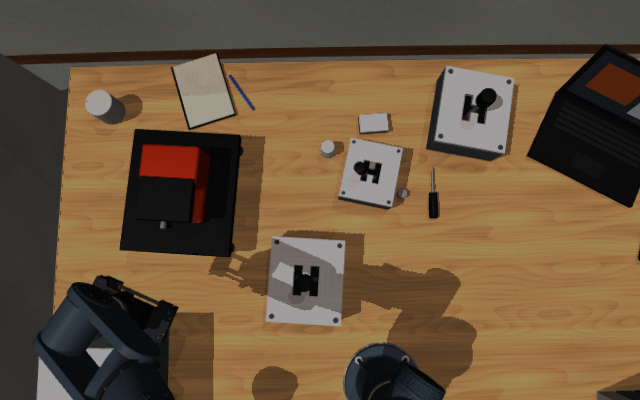

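View pics/wrist0.png

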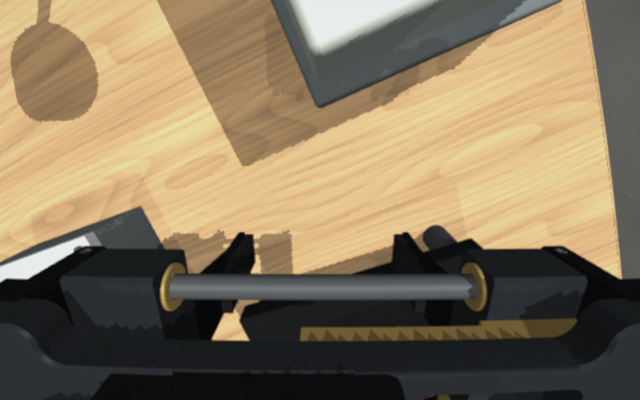

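Top view shows three consoles: A at (371,172), B at (305,281) and C at (475,112). A is visibly the smallest, and it has the jar (327,148), puck (403,193), driver (433,190) and case (373,123) around it, so it fits. I'll confirm with a crop.

```bash
cat > h.py <<'E'
import numpy as np, cv2
from scipy.spatial.transform import Rotation as R
def ray(info,uv):
    K=np.array(info["camera_matrix"]);D=np.array(info["dist_coeffs"])
    p=cv2.undistortPoints(np.array(uv,float).reshape(-1,1,2),K,D).reshape(-1,2)
    d=np.c_[p[:,0],-p[:,1],-np.ones(len(p))]
    return np.array(info["xyz"]),R.from_rotvec(info["rotation"]).apply(d)
def onplane(info,uv,z):
    o,d=ray(info,uv); t=(z-o[2])/d[:,2]; return o+d*t[:,None]
def proj(info,P):
    q=R.from_rotvec(info["rotation"]).inv().apply(np.atleast_2d(P)-info["xyz"])
    q=np.c_[q[:,0],-q[:,1],-q[:,2]]
    return cv2.projectPoints(q,np.zeros(3),np.zeros(3),np.array(info["camera_matrix"]),np.array(info["dist_coeffs"]))[0].reshape(-1,2)
E
python3 - <<'E'
import cv2,numpy as np
a=cv2.imread("pics/top0.png")[125:220,310:450]; b=cv2.imread("pics/scene0.png")[150:260,195:325]
cv2.imwrite("pics/c1.png",cv2.resize(a,None,fx=5.7,fy=5.7,interpolation=cv2.INTER_CUBIC))
cv2.imwrite("pics/c2.png",cv2.resize(b,None,fx=5,fy=5,interpolation=cv2.INTER_CUBIC))
E
```

```text
(no output)
```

View pics/c1.png

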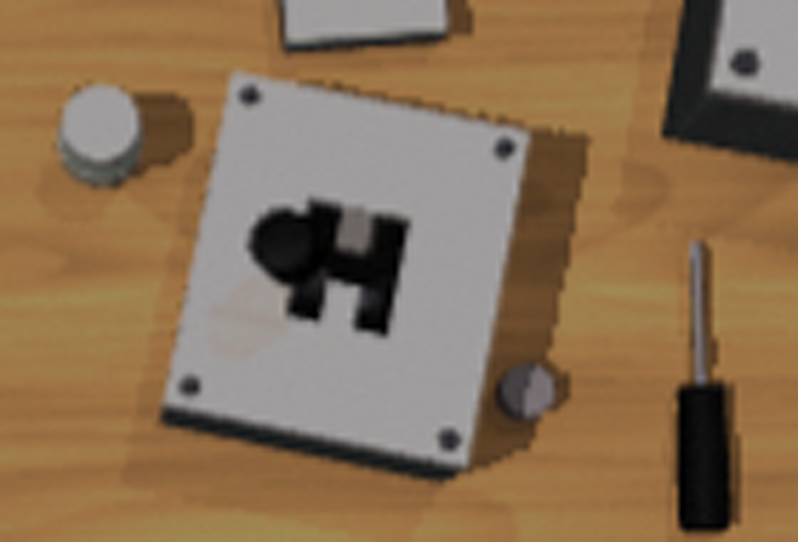

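View pics/c2.png

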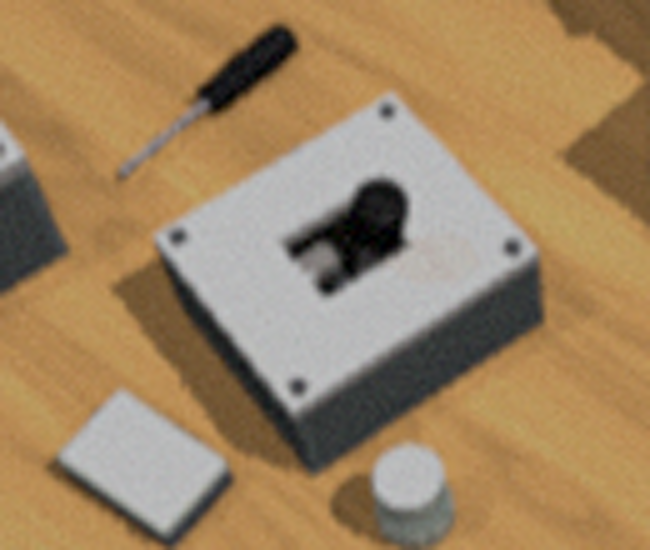

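Console A is confirmed: the jar is on its left, the puck is by its lower right edge, and the knob is over the left lane at crop (290,243). Next I'll measure it from both views.

```bash
python3 - <<'E'
from bench import manip, cams
from h import *
T=cams.camera_info("top");S=cams.camera_info("scene")
t=lambda p:(np.array(p,float)+.5)/5.7-.5+[310,125]
s=lambda p:(np.array(p,float)+.5)/5-.5+[195,150]
for nm,I,c in(("top",T,t([(233,72),(528,130),(467,467),(165,408)])),("topscrew",T,t([(250,95),(505,148),(450,440),(190,386)])),
  ("scene",S,s([(300,415),(158,237),(392,92),(540,247)])),("scscrew",S,s([(298,387),(178,237),(387,110),(512,247)]))):
    P=onplane(I,c,80); print(nm,P[:,:2].round(1).tolist(),P.mean(0).round(1))
    d=(P[0]+P[1]-P[2]-P[3])[:2]; w=(P[0]+P[3]-P[1]-P[2])[:2]; print("yaw",np.arctan2(d[1],d[0]),np.arctan2(-w[0],w[1]),np.linalg.norm(d)/2,np.linalg.norm(w)/2)
# knob: gradient of tri
kt=t([(287,243)]);ks=s([(381,208)])
o1,d1=ray(T,kt);o2,d2=ray(S,ks);d1=d1[0];d2=d2[0]
x=np.linalg.lstsq(np.c_[d1,-d2],o2-o1,rcond=None)[0];print("tri",o1+d1*x[0],o2+d2*x[1])
for z in(130,142,160):print(z,onplane(T,kt,z).round(1),onplane(S,ks,z).round(1))
# others
for n,p,z in(("jar",(100,122),55),("puck",(527,390),22),("case",(365,20),28)):print(n,onplane(T,t([p]),z).round(1))
for n,p,z in(("jar",(410,478),55),("case",(145,465),28)):print(n,onplane(S,s([p]),z).round(1))
print(onplane(T,[[166,230],[240,255],[241,135],[234,154],[208,150],[204,222]],30).round(0))
E
```

```text
top [[682.8, 76.3], [650.9, -68.7], [484.2, -32.0], [515.4, 113.5]] [583.3  22.3  80. ]
yaw -0.21769582511992622 -0.21385712034301255 171.12537062025837 148.6448733421211
topscrew [[670.9, 68.2], [642.0, -56.9], [497.4, -24.3], [526.0, 101.2]] [584.1  22.   80. ]
yaw -0.2229669289626742 -0.22544445485263345 148.4231442655507 128.5162836501254
scene [[682.1, 81.8], [648.9, -65.7], [484.3, -31.6], [515.6, 113.6]] [582.7  24.5  80. ]
yaw -0.19641174586711213 -0.21689517072226192 168.8307236705464 149.9048100047012
scscrew [[670.1, 68.7], [641.6, -56.5], [496.5, -24.5], [525.7, 100.9]] [583.5  22.1  80. ]
yaw -0.2183810949190606 -0.2262264398969722 148.29905947473978 128.57131245829783
tri [582.80001337  57.66925528 145.52491861] [581.66065798  59.21004498 145.16252952]
130 [[585.9  56.3 130. ]] [[574.9  50.7 130. ]]
142 [[583.5  57.4 142. ]] [[580.3  57.4 142. ]]
160 [[579.9  58.9 160. ]] [[588.3  67.6 160. ]]
jar [[664.8 142.4  55. ]]
puck [[529.3 -73.3  22. ]]
case [[723.8   3.6  28. ]]
jar [[665.2 144.4  55. ]]
case [[745.    9.2  28. ]]
[[432. 610.  30.]
 [358. 395.  30.]
 [709. 396.  30.]
 [652. 416.  30.]
 [665. 493.  30.]
 [453. 500.  30.]]
```

```bash
cat >> h.py <<'E'
C=np.array([583.7,22.1]);YAW=-0.222
ex=np.array([np.cos(YAW),np.sin(YAW)]);ey=np.array([-ex[1],ex[0]])
def W(a,b): return C+a*ex+b*ey
def L(p): d=np.array(p)[:2]-C; return np.array([d@ex,d@ey])
def togo(s,a,b,z):
    M=R.from_rotvec(s["tool_rot"]); t=np.r_[W(a,b),z]-s["tcp_pos"]
    return M.inv().apply(t)
def rep(s):
    M=R.from_rotvec(s["tool_rot"]).as_matrix()
    print("t",round(s["time"],2),"local",L(s["tcp_pos"]).round(1),"z",round(s["tcp_pos"][2],1),"F local",(s["contact_force"][:2]@np.c_[ex,ey]).round(1),round(s["contact_force"][2],1),"open",round(s["opening"],1))
    print("toolx,tooly local ang",np.arctan2(*(M[:2,0]@np.c_[ex,ey])[::-1]).round(3),np.arctan2(*(M[:2,1]@np.c_[ex,ey])[::-1]).round(3),"tilt",M[2,:2].round(3),"q",np.round(s["qpos"],2))
E
python3 - <<'E'
from bench import manip
from h import *
s=manip.state();rep(s)
print(W(-60,33),togo(s,-60,33,320), L([582.2,58]))
M=R.from_rotvec(s["tool_rot"]).as_matrix();print(M.round(3))
E
```

```text
t 0.15 local [-447.4  463.3] z 221.8 F local [-0. -0.] -0.6 open 87.3
toolx,tooly local ang 2.953 1.382 tilt [ 0.    -0.002] q [ 0.98  0.53  1.43 -0.    1.18 -0.18]
[532.43843003  67.50100709] [-461.27846224 -350.08716371  -97.75892329] [-9.36768575 34.68870801]
[[-0.917  0.399 -0.001]
 [ 0.399  0.917 -0.001]
 [ 0.    -0.002 -1.   ]]
```

Call:
jog_arm --plan '[{"tz":-35,"roll":-0.063,"claw":-1},{"tz":-35,"roll":-0.063,"claw":-1},{"tz":-30,"roll":-0.063,"claw":-1},{"tx":-35,"ty":-40,"claw":-1},{"tx":-35,"ty":-40,"claw":-1},{"tx":-35,"ty":-40,"claw":-1},{"tx":-35,"ty":-40,"claw":-1},{"tx":-35,"ty":-40,"claw":-1}]'

```text
invalid input
```

Call:
jog_arm --plan '[{"tx":-35,"ty":-40,"claw":-1},{"tx":-35,"ty":-40,"claw":-1},{"tx":-35,"ty":-40,"claw":-1},{"tx":-35,"ty":-40,"claw":-1},{"tx":-30,"ty":-40,"claw":-1},{"ty":-25,"claw":-1},{"claw":-1},{"claw":-1}]'

```text
invalid input
```

```bash
python3 - <<'E'
from bench import manip,cams
from h import *
s=manip.state();rep(s)
print(togo(s,-55,33,130))
cv2.imwrite("pics/w1.png",cams.grab_frame("wrist")[:,:,::-1])
E
```

```text
t 0.15 local [-447.4  463.3] z 221.8 F local [-0. -0.] -0.6 open 87.3
toolx,tooly local ang 2.953 1.382 tilt [ 0.    -0.002] q [ 0.98  0.53  1.43 -0.    1.18 -0.18]
[-466.24413204 -348.84452913   92.23791349]
```

View pics/w1.png

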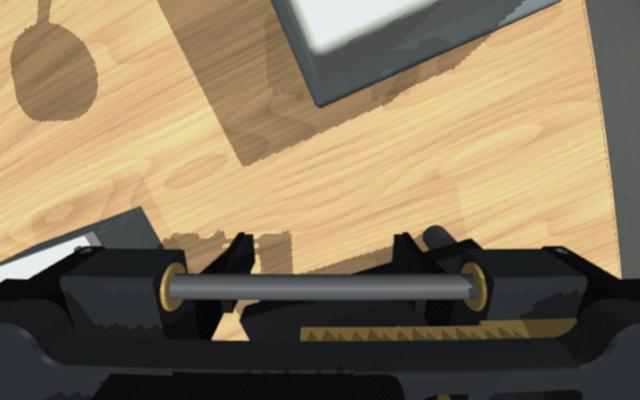

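The calls were refused, so nothing moved. I'll send every field in each row.

Call:
jog_arm --plan '[{"tx":0,"ty":0,"tz":-35,"roll":-0.063,"claw":-1},{"tx":0,"ty":0,"tz":-35,"roll":-0.063,"claw":-1},{"tx":0,"ty":0,"tz":-30,"roll":-0.063,"claw":-1},{"tx":-35,"ty":-40,"tz":0,"roll":0,"claw":-1},{"tx":-35,"ty":-40,"tz":0,"roll":0,"claw":-1},{"tx":-35,"ty":-40,"tz":0,"roll":0,"claw":-1},{"tx":-35,"ty":-40,"tz":0,"roll":0,"claw":-1},{"tx":-35,"ty":-40,"tz":0,"roll":0,"claw":-1}]' --squeeze 20

```text
time: 1.2
tcp_pos: [376.7, 337.8, 322.5]
tool_rot: [0.347, 3.122, -0.0]
contact_force: [-0.3, 0.1, -0.3]
opening: 15.0
```

Call:
jog_arm --plan '[{"tx":-35,"ty":-40,"tz":0,"roll":0,"claw":-1},{"tx":-35,"ty":-40,"tz":0,"roll":0,"claw":-1},{"tx":-35,"ty":-40,"tz":0,"roll":0,"claw":-1},{"tx":-35,"ty":-40,"tz":0,"roll":0,"claw":-1},{"tx":-30,"ty":-40,"tz":0,"roll":0,"claw":-1},{"tx":0,"ty":-25,"tz":0,"roll":0,"claw":-1},{"tx":0,"ty":0,"tz":0,"roll":0,"claw":-1},{"tx":0,"ty":0,"tz":0,"roll":0,"claw":-1}]' --squeeze 20

```text
time: 2.2
tcp_pos: [492.5, 83.1, 322.5]
tool_rot: [-0.348, -3.122, -0.001]
contact_force: [0.2, 1.1, -0.1]
opening: 0.5
```

```bash
python3 - <<'E'
from bench import manip,cams
from h import *
s=manip.state();rep(s)
print(togo(s,-55,33,130))
cv2.imwrite("pics/w1.png",cams.grab_frame("wrist")[:,:,::-1])
E
```

```text
t 2.2 local [-102.4   39.4] z 322.5 F local [-0.   1.1] -0.1 open 0.5
toolx,tooly local ang -3.141 1.571 tilt [0.    0.001] q [-0.06  0.24  1.61  0.    1.29 -1.41]
[-47.45363069  -6.53033896 192.5075154 ]
```

View pics/w1.png

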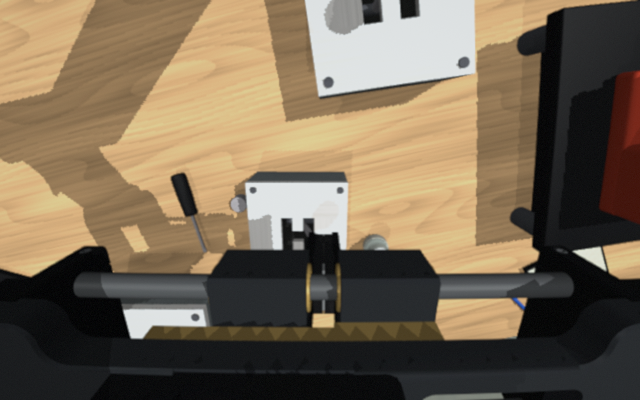

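Wrist view shows the target console square to the tool (plate corners (247,185) and (347,185)), with the fingers behind it and the driver and puck off to its right. I'll descend behind the knob.

Call:
jog_arm --plan '[{"tx":-20,"ty":-6,"tz":40,"roll":0,"claw":-1},{"tx":-20,"ty":0,"tz":50,"roll":0,"claw":-1},{"tx":-7,"ty":0,"tz":50,"roll":0,"claw":-1},{"tx":0,"ty":0,"tz":40,"roll":0,"claw":-1},{"tx":0,"ty":0,"tz":12,"roll":0,"claw":-1},{"tx":-5,"ty":0,"tz":0,"roll":0,"claw":-1},{"tx":-5,"ty":0,"tz":0,"roll":0,"claw":-1},{"tx":0,"ty":0,"tz":0,"roll":0,"claw":-1}]' --squeeze 20

```text
time: 3.25
tcp_pos: [548.8, 64.0, 132.3]
tool_rot: [0.347, 3.118, 0.0]
contact_force: [-0.0, 0.4, 0.7]
opening: 0.4
```

```bash
cat > look.py <<'E'
from bench import manip,cams
from h import *
import sys
def look(n):
    s=manip.state();rep(s)
    a=cams.grab_frame("top")[:,:,::-1][125:220,320:430]; b=cams.grab_frame("scene")[:,:,::-1][150:260,195:325]
    a=cv2.resize(a,(440,380),interpolation=cv2.INTER_CUBIC);b=cv2.resize(b,(449,380),interpolation=cv2.INTER_CUBIC)
    cv2.imwrite(n,cv2.resize(np.hstack([a,b]),(798,341),interpolation=cv2.INTER_AREA))
look(sys.argv[1])
E
python3 look.py pics/l1.png
```

```text
t 3.25 local [-43.2  33.2] z 132.3 F local [-0.1  0.4] 0.7 open 0.4
toolx,tooly local ang -3.141 1.571 tilt [-0.004  0.001] q [-0.09  0.55  1.7   0.    0.88 -1.44]
```

View pics/l1.png

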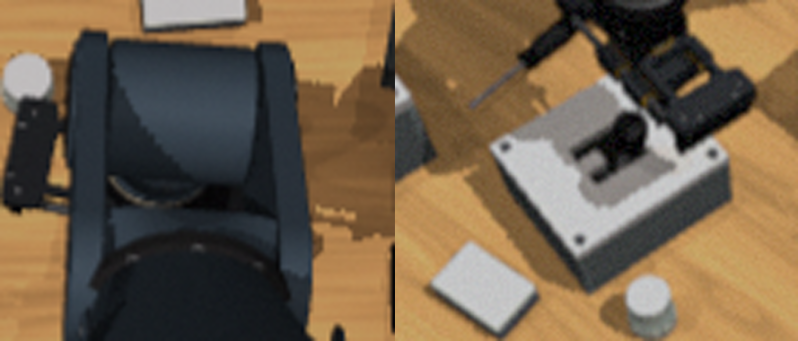

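The arm hides the top view, but the scene view shows the knob at (628,130), with the fingertips just behind it at (690,145). I'll push forward slowly.

Call:
jog_arm --plan '[{"tx":-3,"ty":0,"tz":0,"roll":0,"claw":-1},{"tx":-3,"ty":0,"tz":0,"roll":0,"claw":-1},{"tx":-3,"ty":0,"tz":0,"roll":0,"claw":-1},{"tx":-2,"ty":0,"tz":0,"roll":0,"claw":-1},{"tx":-2,"ty":0,"tz":0,"roll":0,"claw":-1},{"tx":-2,"ty":0,"tz":0,"roll":0,"claw":-1},{"tx":-2,"ty":0,"tz":0,"roll":0,"claw":-1},{"tx":0,"ty":0,"tz":0,"roll":0,"claw":-1}]' --squeeze 20

```text
time: 4.35
tcp_pos: [563.7, 60.3, 130.6]
tool_rot: [0.348, 3.122, -0.0]
contact_force: [-0.4, -0.6, 0.9]
opening: 0.6
```

```bash
python3 look.py pics/l2.png
```

```text
t 4.35 local [-27.9  32.9] z 130.6 F local [-0.2 -0.7] 0.9 open 0.6
toolx,tooly local ang -3.141 1.571 tilt [-0.  0.] q [-0.09  0.57  1.67 -0.    0.9  -1.44]
```

View pics/l2.png

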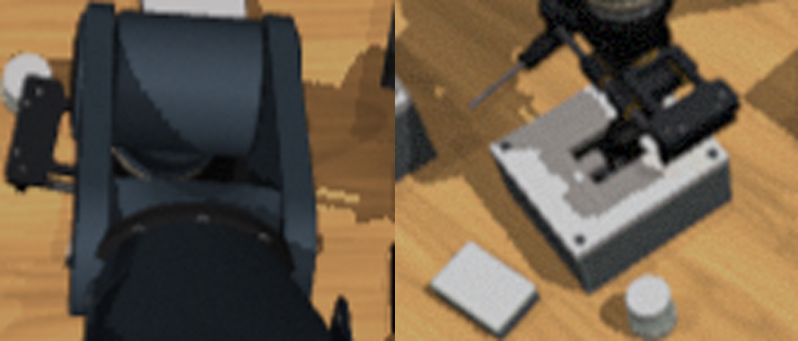

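Call:
jog_arm --plan '[{"tx":10,"ty":0,"tz":0,"roll":0,"claw":-1},{"tx":20,"ty":0,"tz":0,"roll":0,"claw":-1},{"tx":10,"ty":20,"tz":0,"roll":0,"claw":-1},{"tx":0,"ty":30,"tz":0,"roll":0,"claw":-1},{"tx":0,"ty":0,"tz":0,"roll":0,"claw":-1},{"tx":0,"ty":0,"tz":0,"roll":0,"claw":-1},{"tx":0,"ty":0,"tz":0,"roll":0,"claw":-1},{"tx":0,"ty":0,"tz":0,"roll":0,"claw":-1}]' --squeeze 20

```text
time: 5.45
tcp_pos: [535.3, 117.3, 130.5]
tool_rot: [-0.349, -3.122, 0.0]
contact_force: [-0.3, 0.1, 0.4]
opening: 0.4
```

```bash
cat > sc.py <<'E'
from bench import manip,cams
from h import *
import sys
s=manip.state();rep(s)
f=cams.grab_frame("scene")[:,:,::-1]; cv2.imwrite(sys.argv[1].replace(".png","_raw.png"),f)
cv2.imwrite(sys.argv[1],cv2.resize(f[150:260,195:325],None,fx=5,fy=5,interpolation=cv2.INTER_CUBIC))
S=cams.camera_info("scene")
# predicted knob centre pixel in crop for (forward,across)
for fw in(-.32,-.1,-.05,0,.05,.1,.32):
  for ac in(-.25,.25):
    v=130*np.array([np.sin(fw),-np.sin(ac),0]);z=12+np.sqrt(130**2-v@v)
    p=proj(S,np.r_[W(v[0],v[1]),z])[0]; print(fw,ac,((p-[195,150]+.5)*5-.5).round(0))
E
python3 sc.py pics/s1.png
```

```text
t 5.45 local [-68.1  82.2] z 130.5 F local [-0.3 -0. ] 0.4 open 0.4
toolx,tooly local ang 3.141 1.57 tilt [ 0. -0.] q [ 0.01  0.55  1.71 -0.    0.88 -1.34]
-0.32 -0.25 [426. 190.]
-0.32 0.25 [361. 119.]
-0.1 -0.25 [383. 209.]
-0.1 0.25 [319. 137.]
-0.05 -0.25 [373. 215.]
-0.05 0.25 [309. 142.]
0 -0.25 [363. 221.]
0 0.25 [299. 148.]
0.05 -0.25 [354. 227.]
0.05 0.25 [290. 154.]
0.1 -0.25 [344. 234.]
0.1 0.25 [280. 160.]
0.32 -0.25 [303. 267.]
0.32 0.25 [240. 192.]
```

View pics/s1.png

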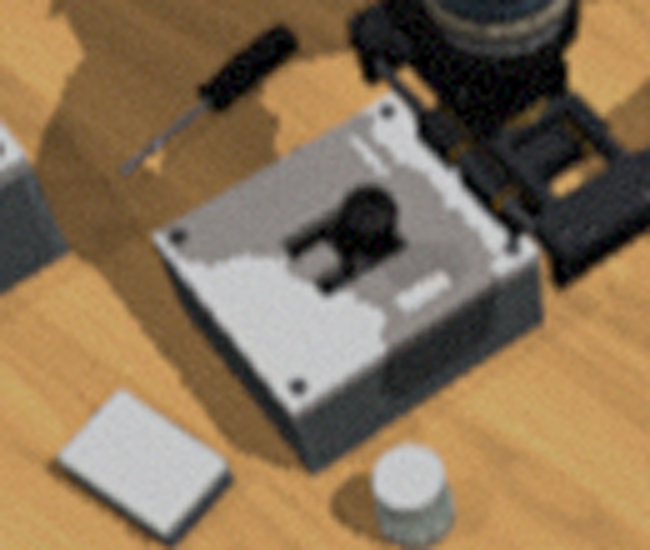

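Knob is now at crop (369,215). The prediction gives (373,215) at −0.05 and (363,221) at 0, so forward is about −0.03, inside the crossing window. Next I'll go to its left side and push across.

Call:
jog_arm --plan '[{"tx":-33,"ty":0,"tz":0,"roll":0,"claw":-1},{"tx":-34,"ty":0,"tz":0,"roll":0,"claw":-1},{"tx":0,"ty":0,"tz":0,"roll":0,"claw":-1},{"tx":0,"ty":-10,"tz":0,"roll":0,"claw":-1},{"tx":0,"ty":-8,"tz":0,"roll":0,"claw":-1},{"tx":0,"ty":-6,"tz":0,"roll":0,"claw":-1},{"tx":0,"ty":-6,"tz":0,"roll":0,"claw":-1},{"tx":0,"ty":-6,"tz":0,"roll":0,"claw":-1}]' --squeeze 20

```text
time: 6.5
tcp_pos: [593.0, 67.9, 130.9]
tool_rot: [0.347, 3.122, 0.0]
contact_force: [0.4, 1.8, 1.6]
opening: 0.2
```

```bash
python3 sc.py pics/s2.png | head -2
```

```text
t 6.5 local [-1.1 46.7] z 130.9 F local [0.  1.9] 1.6 open 0.2
toolx,tooly local ang -3.141 1.571 tilt [-0.001  0.   ] q [-0.07  0.61  1.59  0.    0.95 -1.42]
```

View pics/s2.png

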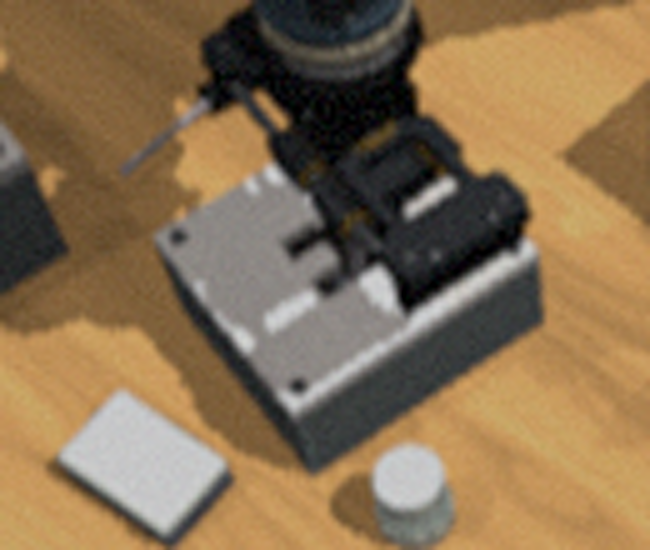

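Call:
jog_arm --plan '[{"tx":0,"ty":-6,"tz":0,"roll":0,"claw":-1},{"tx":0,"ty":-6,"tz":0,"roll":0,"claw":-1},{"tx":0,"ty":-6,"tz":0,"roll":0,"claw":-1},{"tx":0,"ty":-6,"tz":0,"roll":0,"claw":-1},{"tx":0,"ty":-6,"tz":0,"roll":0,"claw":-1},{"tx":0,"ty":-6,"tz":0,"roll":0,"claw":-1},{"tx":0,"ty":-6,"tz":0,"roll":0,"claw":-1},{"tx":0,"ty":0,"tz":0,"roll":0,"claw":-1}]' --squeeze 20

```text
time: 7.55
tcp_pos: [583.4, 26.5, 130.4]
tool_rot: [-0.349, -3.122, 0.001]
contact_force: [0.2, -0.8, -0.4]
opening: 0.4
```

```bash
python3 sc.py pics/s3.png | head -2
```

```text
t 7.55 local [-1.3  4.2] z 130.4 F local [ 0.4 -0.8] -0.4 open 0.4
toolx,tooly local ang 3.141 1.57 tilt [ 0. -0.] q [-0.15  0.59  1.62 -0.    0.93 -1.49]
```

View pics/s3.png

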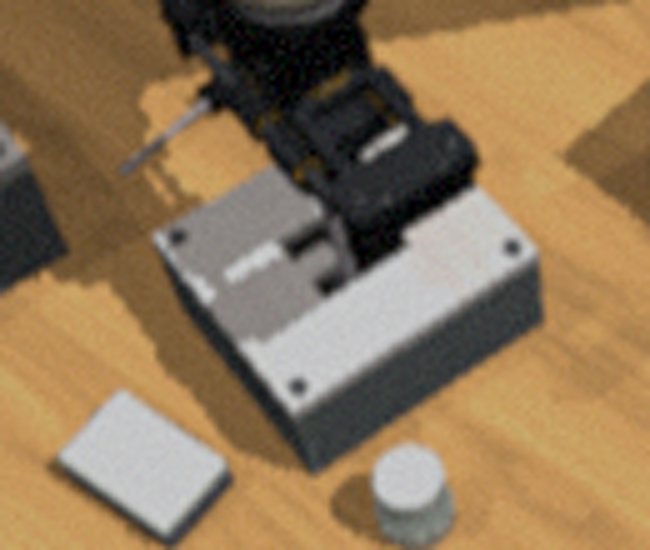

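Call:
jog_arm --plan '[{"tx":0,"ty":-4,"tz":0,"roll":0,"claw":-1},{"tx":0,"ty":-4,"tz":0,"roll":0,"claw":-1},{"tx":0,"ty":0,"tz":0,"roll":0,"claw":-1},{"tx":0,"ty":10,"tz":0,"roll":0,"claw":-1},{"tx":10,"ty":20,"tz":0,"roll":0,"claw":-1},{"tx":30,"ty":10,"tz":0,"roll":0,"claw":-1},{"tx":25,"ty":0,"tz":0,"roll":0,"claw":-1},{"tx":0,"ty":0,"tz":0,"roll":0,"claw":-1}]' --squeeze 20

```text
time: 8.6
tcp_pos: [524.7, 74.6, 130.5]
tool_rot: [-0.344, -3.12, -0.0]
contact_force: [0.7, -0.2, -0.0]
opening: 0.0
```

```bash
python3 sc.py pics/s4.png | head -2
```

```text
t 8.6 local [-69.1  38.2] z 130.5 F local [ 0.8 -0. ] -0.0 open 0.0
toolx,tooly local ang -3.139 1.573 tilt [ 0.003 -0.   ] q [-0.07  0.54  1.76  0.    0.85 -1.42]
```

View pics/s4.png

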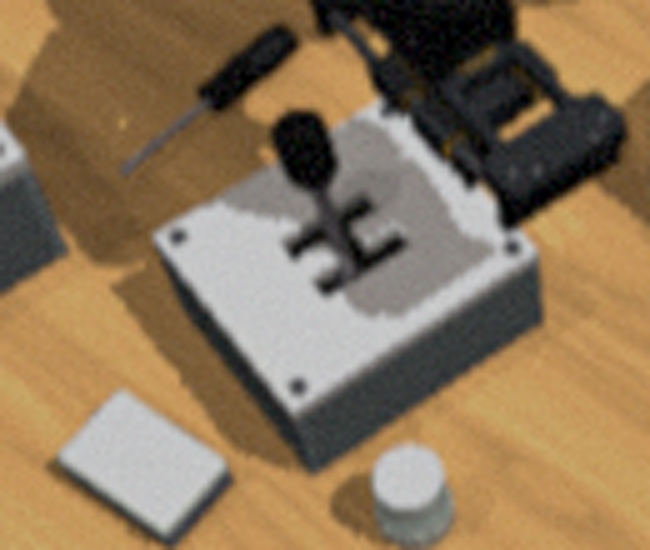

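Lever stands in the right lane with the knob at crop (305,150), near forward 0. Next I'll go behind it and push forward.

Call:
jog_arm --plan '[{"tx":0,"ty":-24,"tz":0,"roll":0,"claw":-1},{"tx":0,"ty":-24,"tz":0,"roll":0,"claw":-1},{"tx":0,"ty":-23,"tz":0,"roll":0,"claw":-1},{"tx":-20,"ty":0,"tz":2,"roll":0,"claw":-1},{"tx":-15,"ty":0,"tz":0,"roll":0,"claw":-1},{"tx":-6,"ty":0,"tz":0,"roll":0,"claw":-1},{"tx":-6,"ty":0,"tz":0,"roll":0,"claw":-1},{"tx":-6,"ty":0,"tz":0,"roll":0,"claw":-1}]' --squeeze 20

```text
time: 9.65
tcp_pos: [563.1, -7.9, 128.5]
tool_rot: [-0.347, -3.121, -0.0]
contact_force: [-1.8, 1.0, 1.6]
opening: 0.7
```

Call:
jog_arm --plan '[{"tx":-5,"ty":0,"tz":0,"roll":0,"claw":-1},{"tx":-5,"ty":0,"tz":0,"roll":0,"claw":-1},{"tx":-5,"ty":0,"tz":0,"roll":0,"claw":-1},{"tx":-4,"ty":0,"tz":0,"roll":0,"claw":-1},{"tx":-3,"ty":0,"tz":0,"roll":0,"claw":-1},{"tx":-3,"ty":0,"tz":0,"roll":0,"claw":-1},{"tx":0,"ty":0,"tz":0,"roll":0,"claw":-1},{"tx":0,"ty":0,"tz":0,"roll":0,"claw":-1}]' --squeeze 20

```text
time: 10.65
tcp_pos: [588.0, -13.9, 128.6]
tool_rot: [0.348, 3.122, -0.0]
contact_force: [0.6, 0.4, 0.5]
opening: 0.5
```

```bash
python3 sc.py pics/s5.png | head -2
```

```text
t 10.65 local [ 12.1 -34.1] z 128.6 F local [0.5 0.6] 0.5 open 0.5
toolx,tooly local ang -3.141 1.571 tilt [-0.001 -0.   ] q [-0.21  0.6   1.61 -0.    0.93 -1.56]
```

View pics/s5.png

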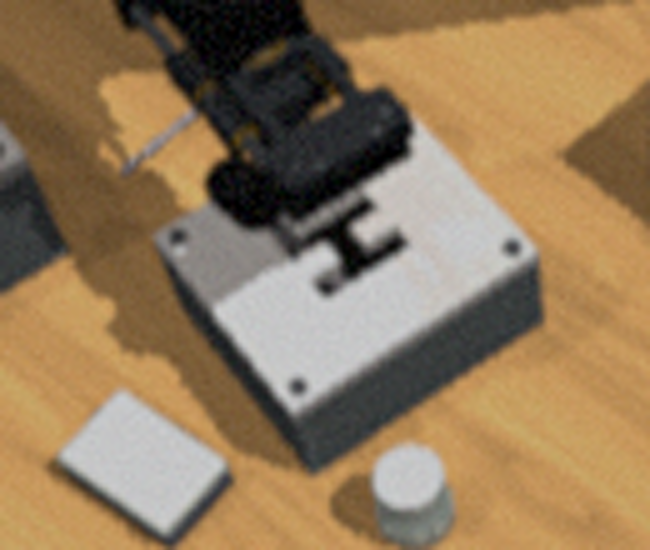

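Almost home, but there's no stop force yet, so I'll press on gently until the stop shows.

Call:
jog_arm --plan '[{"tx":-1,"ty":0,"tz":0,"roll":0,"claw":-1},{"tx":-1,"ty":0,"tz":0,"roll":0,"claw":-1},{"tx":-1,"ty":0,"tz":0,"roll":0,"claw":-1},{"tx":0,"ty":0,"tz":0,"roll":0,"claw":-1},{"tx":0,"ty":0,"tz":0,"roll":0,"claw":-1},{"tx":0,"ty":0,"tz":0,"roll":0,"claw":-1},{"tx":0,"ty":0,"tz":0,"roll":0,"claw":-1},{"tx":0,"ty":0,"tz":0,"roll":0,"claw":-1}]' --squeeze 20

```text
time: 11.7
tcp_pos: [590.1, -14.3, 128.3]
tool_rot: [-0.347, -3.121, -0.0]
contact_force: [-4.3, 0.7, -0.5]
opening: 0.4
```

Call:
jog_arm --plan '[{"tx":-1,"ty":0,"tz":0,"roll":0,"claw":-1},{"tx":0,"ty":0,"tz":0,"roll":0,"claw":-1},{"tx":0,"ty":0,"tz":0,"roll":0,"claw":-1},{"tx":0,"ty":0,"tz":0,"roll":0,"claw":-1},{"tx":0,"ty":0,"tz":0,"roll":0,"claw":-1},{"tx":0,"ty":0,"tz":0,"roll":0,"claw":-1},{"tx":0,"ty":0,"tz":0,"roll":0,"claw":-1},{"tx":0,"ty":0,"tz":0,"roll":0,"claw":-1}]' --squeeze 20

```text
time: 12.7
tcp_pos: [590.5, -14.4, 128.2]
tool_rot: [-0.347, -3.12, -0.0]
contact_force: [-5.3, 1.6, 0.2]
opening: 0.7
```

Call:
jog_arm --plan '[{"tx":-2,"ty":0,"tz":0,"roll":0,"claw":-1},{"tx":0,"ty":0,"tz":0,"roll":0,"claw":-1},{"tx":0,"ty":0,"tz":0,"roll":0,"claw":-1},{"tx":0,"ty":0,"tz":0,"roll":0,"claw":-1},{"tx":0,"ty":0,"tz":0,"roll":0,"claw":-1},{"tx":0,"ty":0,"tz":0,"roll":0,"claw":-1},{"tx":0,"ty":0,"tz":0,"roll":0,"claw":-1},{"tx":0,"ty":0,"tz":0,"roll":0,"claw":-1}]' --squeeze 20

```text
time: 13.7
tcp_pos: [591.3, -14.5, 128.0]
tool_rot: [-0.347, -3.117, -0.001]
contact_force: [-7.7, 0.7, 0.7]
opening: 0.1
```

Force climbed to 7.7 N while the tip barely advanced, so the lever is against its stop. I'll back off and look.

Call:
jog_arm --plan '[{"tx":5,"ty":0,"tz":0,"roll":0,"claw":-1},{"tx":15,"ty":0,"tz":0,"roll":0,"claw":-1},{"tx":40,"ty":0,"tz":0,"roll":0,"claw":-1},{"tx":40,"ty":0,"tz":-10,"roll":0,"claw":-1},{"tx":30,"ty":0,"tz":-40,"roll":0,"claw":-1},{"tx":0,"ty":0,"tz":-50,"roll":0,"claw":-1},{"tx":0,"ty":0,"tz":-50,"roll":0,"claw":-1},{"tx":0,"ty":0,"tz":0,"roll":0,"claw":-1}]' --squeeze 20

```text
time: 14.7
tcp_pos: [472.6, 12.3, 283.9]
tool_rot: [0.346, 3.104, -0.003]
contact_force: [-0.2, 0.2, -1.1]
opening: 0.2
```

```bash
python3 sc.py pics/s6.png; python3 - <<'E'
from bench import cams
import cv2
cv2.imwrite("pics/t6.png",cams.grab_frame("top")[:,:,::-1])
E
```

```text
t 14.7 local [-106.2  -34. ] z 283.9 F local [-0.2  0.2] -1.1 open 0.2
toolx,tooly local ang -3.142 1.571 tilt [-0.018  0.   ] q [-0.21  0.23  1.73  0.    1.16 -1.56]
-0.32 -0.25 [426. 190.]
-0.32 0.25 [361. 119.]
-0.1 -0.25 [383. 209.]
-0.1 0.25 [319. 137.]
-0.05 -0.25 [373. 215.]
-0.05 0.25 [309. 142.]
0 -0.25 [363. 221.]
0 0.25 [299. 148.]
0.05 -0.25 [354. 227.]
0.05 0.25 [290. 154.]
0.1 -0.25 [344. 234.]
0.1 0.25 [280. 160.]
0.32 -0.25 [303. 267.]
0.32 0.25 [240. 192.]
```

View pics/s6.png

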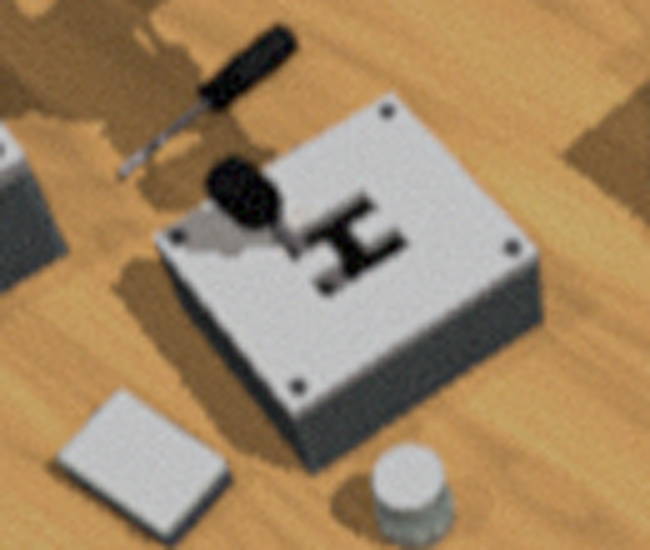

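View pics/t6.png

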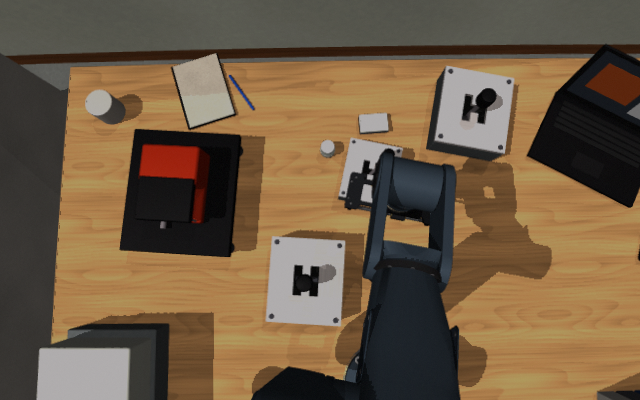

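Scene view shows the lever in the far right slot, with the knob at crop (243,192) against a predicted (240,192) for home. I'll clear the top view to cross-check.

Call:
jog_arm --plan '[{"tx":0,"ty":35,"tz":-10,"roll":0,"claw":-1},{"tx":0,"ty":50,"tz":-10,"roll":0,"claw":-1},{"tx":0,"ty":50,"tz":0,"roll":0,"claw":-1},{"tx":0,"ty":50,"tz":0,"roll":0,"claw":-1},{"tx":0,"ty":50,"tz":0,"roll":0,"claw":-1},{"tx":0,"ty":20,"tz":0,"roll":0,"claw":-1},{"tx":0,"ty":0,"tz":0,"roll":0,"claw":-1},{"tx":0,"ty":0,"tz":0,"roll":0,"claw":-1}]' --squeeze 20

```text
time: 15.8
tcp_pos: [522.6, 260.8, 297.8]
tool_rot: [-0.349, -3.121, 0.002]
contact_force: [0.3, 0.3, -0.0]
opening: 0.6
```

```bash
python3 - <<'E'
from bench import manip,cams
from h import *
s=manip.state();rep(s)
T=cams.camera_info("top");S=cams.camera_info("scene")
t=cams.grab_frame("top")[:,:,::-1];sc=cams.grab_frame("scene")[:,:,::-1]
def pr(I,fw,ac,r=130):
    v=r*np.array([np.sin(fw),-np.sin(ac),0]);z=12+np.sqrt(r*r-v@v); return proj(I,np.r_[W(v[0],v[1]),z])[0].round(1)
for f in(.26,.29,.32,.35):print(f,"top",pr(T,f,.25),"scene",pr(S,f,.25), pr(T,f,.25,150),pr(S,f,.25,150))
for nm,I,im in(("top",T,t),("scene",S,sc)):
    c=pr(I,.32,.25).astype(int); x0,y0=c-30
    crop=im[y0:y0+60,x0:x0+60]
    m=(crop.max(2)<55).astype(np.uint8);m=cv2.morphologyEx(m,cv2.MORPH_OPEN,cv2.getStructuringElement(cv2.MORPH_ELLIPSE,(7,7)))
    n,l,st,ce=cv2.connectedComponentsWithStats(m)
    print(nm,[(st[i,:].tolist(),(ce[i]+[x0,y0]).round(1).tolist()) for i in range(1,n)])
a=cv2.resize(t[125:220,320:430],(440,380),interpolation=cv2.INTER_CUBIC);cv2.imwrite("pics/t7.png",a);cv2.imwrite("pics/s7full.png",sc)
E
```

```text
t 15.8 local [-112.2  219.4] z 297.8 F local [0.2 0.4] -0.0 open 0.6
toolx,tooly local ang 3.141 1.57 tilt [ 0.001 -0.002] q [ 0.27  0.4   1.44 -0.    1.3  -1.08]
0.26 top [387. 158.] scene [244.7 186.1] [390.3 154.9] [241. 182.]
0.29 top [387.2 156.7] scene [243.6 187. ] [390.5 153.5] [239.7 183. ]
0.32 top [387.4 155.5] scene [242.5 188. ] [390.7 152. ] [238.5 184.1]
0.35 top [387.6 154.3] scene [241.5 188.9] [390.9 150.6] [237.2 185.2]
top [([23, 24, 14, 15, 155], [386.6, 155.9]), ([5, 42, 8, 8, 45], [365.6, 170.7]), ([15, 44, 8, 9, 53], [375.6, 172.8])]
scene [([26, 0, 16, 12, 104], [245.2, 162.8]), ([25, 24, 14, 14, 133], [243.5, 188.4])]
```

View pics/t7.png

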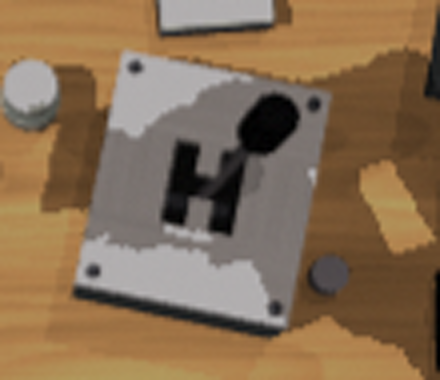

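View pics/s7full.png

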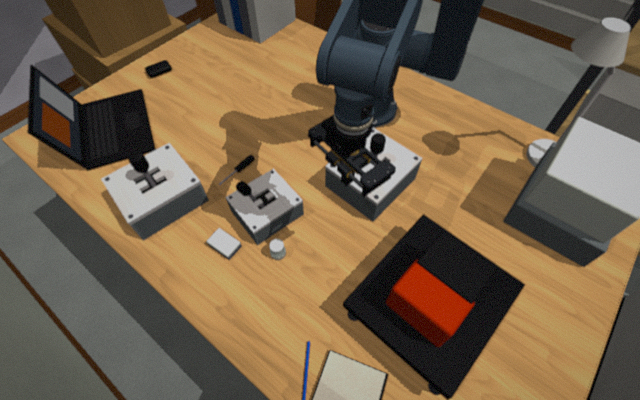

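Both views agree with home. The top view shows the knob at (386.6,155.9) against a predicted (387.4,155.5), and the scene view (243.5,188.4) against (242.5,188.0). The jar, case, puck and driver look undisturbed, and the gripper is clear at z = 298 mm.

```bash
python3 - <<'E'
from bench import manip
print(manip.finish_job(), manip.state()["time"])
E
```

```text
the job is handed in; nothing more can be done
the job is handed in; nothing more can be done
```

The stand is on its third setting. With the fingers shut, I pushed the smallest console's knob forward about 6 mm to line it up with the passage. I then pushed it across to the right lane and forward until it met the stop. The tip force rose to 7.7 N there while the tip barely moved. I backed off and handed the job in at about 16 s of the 51 s allowed.

- **Lever position:** In the last pictures the knob is about 1 pixel from the predicted fully-home position in both views. Read along the lane, the top view gives about +0.31 rad and the scene view about +0.32, against a stop at +0.32.
- **Lift:** I did not measure the knob's lift. I only pushed it sideways, at up to about 8 N.
- **Other objects:** The jar, puck, screwdriver and case look undisturbed in the pictures, and I kept the arm clear of the microscope. The gripper ended about 300 mm above the table, touching nothing.
- **Failed calls:** The first two move calls were refused as invalid input because some fields were left out. They moved nothing, and no other checks failed or disagreed.

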